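Put the vial rack back in the fridge and shut its sliding lid

ROBOT

A 6-joint arm with a two-finger parallel gripper is mounted at the origin on the work surface. World frame = base frame: x ahead of the robot, y to its left, z up, the work surface at z = 0. Lengths are in m, angles in rad, forces in N, time in s.
With the tool pointing down it reaches from about 0.275 to 0.825 m from the base axis. Payload 5.2 kg.
Tool frame: the origin (TCP) lies between the finger pads; the fingertips stand 11 mm ahead of it and the grasp point (between the pads) lies 8 mm behind it; z points along the fingers, y is the line along which they close (so a half turn about z gives the same grasp; the last joint's range is limited). The gripper opens to 93 mm and grips with 3 to 60 N. Pads are 15 mm wide; open, the fingers measure 128 mm over their backs; the gripper's body (75 mm by 188 mm) begins 65 mm behind the grasp point.
Start: joints at [-1.509, 0.259, 1.535, -0, 1.348, -0.203], TCP at [0.144, -0.531, 0.23] pointing down, gripper open.
Joint ranges: [-3.14, 3.14], [-0.91, 2.08], [0.19, 2.58], [-1.22, 4.36], [0.22, 2.71], [-3.12, 3.12]. Speed limits (rad/s): [2.57, 2.57, 3.14, 3.14, 3.14, 3.14].

INTERFACE

Orientations are given as a unit quaternion [w, x, y, z].
In Python, from rig import arm, cams, workorder gives the robot as it stands. The module is installed in compiled form; this text tells all that it offers.
- The arm moves only by the tool drive_tool, never from a script. Its argument "commands" is a list of rows, each a list of 7 numbers: the shift along the tool's x, y, z in units of 30 mm (1.0 is 30 mm), then the turn, a rotation vector about the tool's x, y, z in units of 5 degrees (1.0 is 5 degrees), then the closure, from 0 (fully open) to 1 (shut). A call has 1 to 10 rows; each row is the pose to reach, as a shift and turn from the pose commanded when the call began, along the tool's axes at that moment; what a row does not reach only later rows make up. A row lasts 1/12 s, in which the tool goes at most 41.7 mm and 7.16 degrees, less where a joint would pass 70% of its speed; a pose out of reach is approached as far as the arm can. A call with a gripper value outside its range is refused whole. The fingers move at their own pace and stop on an object; the grip force is fixed at half the most. Time passes only in rows, so rows that repeat a pose let the fingers close. It gives the time, the measured TCP pose, the force, the opening and the grip force at its end, in the units of the state.
- arm.state(): the state, without advancing time (a new reading comes with each control period).
- cams.snapshot(name): name is "side" or "top" or "wrist"; returns the picture (480x640x3 uint8, red, green, blue); there is no depth.
- cams.camera_params(name): a dict with "intrinsics" (3x3 intrinsics, pixels), "R" (3x3) and "t" (3): a world point X has camera coordinates R X + t; the wrist camera has in their place "hand_eye" (4x4, takes a point from camera to tool coordinates, whose origin is the TCP and whose axes are the flange's). Camera axes: x right, y down, z forward; pixel columns grow to the right and rows downward; lengths in m; the calibration is good to about 2 mm. A picture is of the moment at which its call begins: read the wrist's pose just before it. camera_params takes no time and is no camera call.
- workorder.job_done(): hands the job in; it is judged then, once.
The state is a dict: "clock": time; "joint_positions": joint angles; "joint_vel": joint speeds; "effort": joint torques, N m; "tool_pos": TCP position; "tcp_rot": TCP orientation; "ft_force": force on the tool from outside, world axes, zero at the start; "moment": the same for the moment, N m; "gripper_width": finger opening in m; "gripper_force": force on a finger pad.
Only numpy, scipy, OpenCV 4.12 (cv2) and the standard library are available. Lean on these libraries where they do the work, as an engineer would, in place of code of your own. Each camera call takes 0.05 s, during which the arm holds its last target. There are 200 camera calls.

TASK

Put the rack of vials back into the free part of the wire basket in the open vaccine fridge, set down gently and standing upright. Then slide the clear lid shut and press it fully home, past the click of its catch and against the end frame, without slamming or forcing it. Leave the bottle, the tub and the carton where they are.

Things in the scene. Friction and masses are not known exactly. Their poses are not given: they have to be found in the camera images.
- fridge: White chest fridge on the floor, rim 80 mm above the table. Origin: centre of its well at rim height; x away from the robot, y along the lid's travel, z up. Well x -200..200, y -290..290 mm. A flat shelf at rim height, y -620..-325, carries the rack, bottle and tub. A fixed lower lid shuts the half y > 0, its top at z 16. Lid tracks at x +-235 and end frames at y +-315 stand 36 mm high, 20 mm wide.
- basket (a point): Centre of the wire basket's floor, in the open half of the well; axes as the fridge's. Inside, x -183..183 and y -123..123 mm from here; the floor lies 85 mm below the rim, the walls reach 7 mm below it. The carton stands in its +x part; the -x part (x -165..40) is free. With the lid open, its leading edge stands over y +70..+125 mm, so stay below y +60.
- rack_mid (a point): Middle of the loose vial rack, half-way up, 28.5 mm above its underside. White plastic block 112 mm (its x) by 46 mm (its y) by 36 mm high holding ten capped glass vials that stand up to 57 mm; the block is the part to grip, across its 46 mm. About 0.13 to 0.25 kg. Axes are the rack's own.
- lid (a joint): Travel of the upper sliding lid: 0 = fully home against the end frame, grows to 0.28 m as it opens towards the fridge's +y; starts at 0.22 to 0.275 m. It runs freely at 1 to 4 N. About 6 mm before home it meets sprung roller catches: the push must rise to 15 to 20 N to get over them; then it snaps home and they keep it. Left short of that, it stays ajar. It must not be pushed with over 30 N.
- lid_pull (a point): Centre of the black upright pull rib on the lid's leading frame. The rib is 220 mm long along the fridge's x, 14 mm thick along y, and stands from 14 mm below this point (the lid's frame) to 14 mm above it. Pushing its +y face towards the fridge's -y closes the lid. It moves with the lid; home, it lies 40 mm to the +y side of point lid_stop and 15 mm above it.
- lid_stop (a point): Middle of the face of the end frame (its rubber strip) that the lid's leading edge meets when home, at the height of the lid's frame top, 34 mm above the rim. Fixed to the fridge.
- amber_bottle: Bystander: small amber glass bottle, 48 mm across and 85 mm high, on the fridge's shelf; origin at the centre of its foot. Leave it alone.
- tub: Bystander: white screw-top tub, 72 mm across and 85 mm high, on the fridge's shelf; origin at the centre of its foot. Leave it alone.
- carton: Bystander: pale carton 70 (its x) by 140 (its y) by 55 mm high, in the +x part of the basket; origin at the centre of its underside. Leave it alone.

How it is judged:
On the way, in this order (a step that is already met when the one before it is completed fails the run):
1. the rack stands upright on the floor of the basket, let go (x of rack_mid in the frame of basket between -0.165 and 0.165 m and y of rack_mid in the frame of basket between -0.11 and 0.11 m and z of rack_mid in the frame of basket below 0.036 m and angle between rack_mid's own z axis and vertical below 0.15 rad and contact force between rack and the fingers below 0.1 N), for 0.2 s.
2. the lid is home against the end frame (value of joint lid below 0.0025 m), for 0.3 s.
At the end, for the whole second after the job is handed in: The rack stands upright (within 0.15 rad), let go and still, on the floor inside the wire basket, and the lid rests fully home, less than 2.5 mm from the end frame, kept there by its catch (all of step 1 and linear speed of rack below 0.02 m/s and value of joint lid below 0.0025 m); the robot touches nothing.
It fails at once if the lid is forced: the robot pushes on it with over 30 N (contact force between lid and the fingers above 30 N or contact force between lid and the arm above 30 N).
It fails at once if the lid is slammed: it runs into its catch at over 0.2 m/s (value of joint lid between 0.008 and 0.025 m and velocity of joint lid below -0.2 m/s).
It fails at once if the rack of glass vials is dropped: loose, it falls at over 0.6 m/s (contact force between rack and the fingers below 0.05 N and linear speed of rack above 0.6 m/s).
It fails at once if the bottle, the tub or the carton is shifted by over 20 mm or tipped over 0.3 rad (distance of any of amber_bottle, tub, carton from where it was at the start of the episode above 0.02 m or angle between any of amber_bottle, tub, carton's own z axis and vertical above 0.3 rad).
It also fails if it takes over 67 s, if anything falls off the work surface, if the arm or the gripper's body presses on something with over 40 N, if the wrist force passes 120 N, or if a joint passes its speed limit or range.

## Working session

There is one attempt and no reset: what is moved stays moved. The work goes in short steps, Python scripts to look and compute and a tool call to move; the robot and the scene stay as the last step left them, time stands still between calls to the robot, and variables do not carry over. Pictures are saved under pics/ and viewed, at most 10 in all, crops included, and the job is handed in when it is done.

Besides the shell and the picture viewer there is one more tool, called after "Request:" by a JSON object that holds its "api" and its "payload", one argument or row to a line. drive_tool: Moves the arm, as the interface text tells. Its arguments: {"type":"object","properties":{"commands":{"type":"array","items":{"type":"array","items":{"type":"number"}}}},"required":["commands"]}

```bash
mkdir -p pics
cat > h.py <<'E'
import numpy as np,cv2
from rig import arm,cams,workorder
from scipy.spatial.transform import Rotation as Ro
def snap(n,f):
    im=cams.snapshot(n); cv2.imwrite('pics/'+f,cv2.cvtColor(im,cv2.COLOR_RGB2BGR)); return im
def tool():
    s=arm.state(); q=np.array(s['tcp_rot']); T=np.eye(4); T[:3,:3]=Ro.from_quat(q[[1,2,3,0]]).as_matrix(); T[:3,3]=s['tool_pos']; return T
def cam(n,T=None):
    p=cams.camera_params(n); K=np.array(p['intrinsics'])
    if n=='wrist':
        W=(tool() if T is None else T)@np.array(p['hand_eye']); return K,W[:3,:3],W[:3,3]
    R=np.array(p['R']); return K,R.T,-R.T@np.array(p['t'])
def ray(n,uv,z,T=None):
    K,R,c=cam(n,T); d=R@np.linalg.solve(K,[uv[0],uv[1],1]); return c+d*(z-c[2])/d[2]
def proj(n,X,T=None):
    K,R,c=cam(n,T); p=K@(R.T@(np.array(X)-c)); return p[:2]/p[2]
E
python3 - <<'E'
from h import *
s=arm.state(); print(s['clock'],s['tool_pos'],s['tcp_rot'],s['ft_force'],s['gripper_width'])
print(tool().round(3))
for n in('top','side','wrist'):
    snap(n,n+'0.png'); print(n,cam(n)[0].round(1).tolist(),cam(n)[2],cam(n)[1][:,2])
E
```

```text
0.0 [ 0.1439217  -0.53032174  0.22883985] [-8.74928183e-04  9.91250911e-01  1.31988119e-01  5.45388033e-05] [-0.56125238 -0.2720837   0.34559496] 0.09292834830719539
[[ 0.965  0.262 -0.     0.144]
 [ 0.262 -0.965  0.002 -0.53 ]
 [ 0.    -0.002 -1.     0.229]
 [ 0.     0.     0.     1.   ]]
top [[575.8, 0.0, 325.6], [0.0, 575.8, 247.0], [0.0, 0.0, 1.0]] [ 0.49459722 -0.09913156  1.07122394] [ 0.09020893 -0.00889945 -0.9958831 ]
side [[440.8, 0.0, 321.9], [0.0, 440.8, 238.3], [0.0, 0.0, 1.0]] [0.37889471 0.38694658 0.56078234] [ 0.2930056  -0.690814   -0.66100207]
wrist [[367.2, 0.0, 316.2], [0.0, 367.2, 242.3], [0.0, 0.0, 1.0]] [ 0.2187989  -0.51071966  0.38482344] [-0.2673521  -0.07066551 -0.96100429]
```

View pics/top0.png

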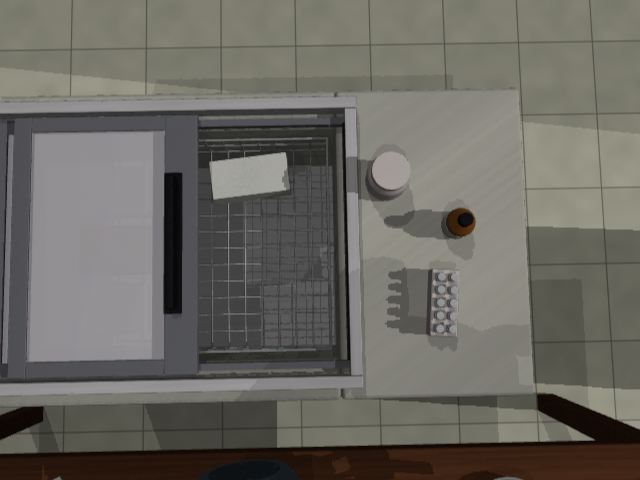

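View pics/wrist0.png

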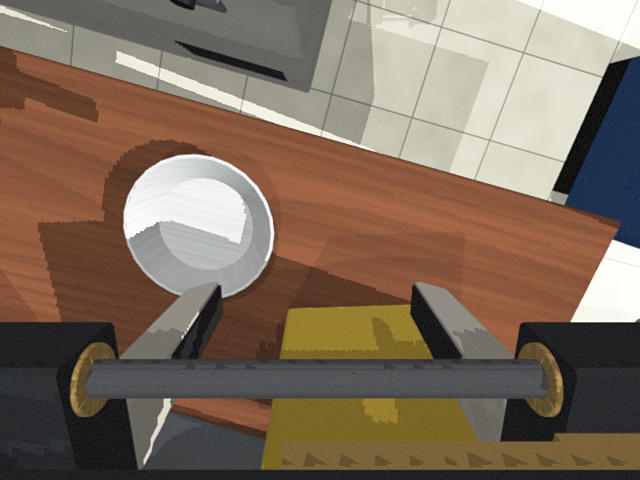

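View pics/side0.png

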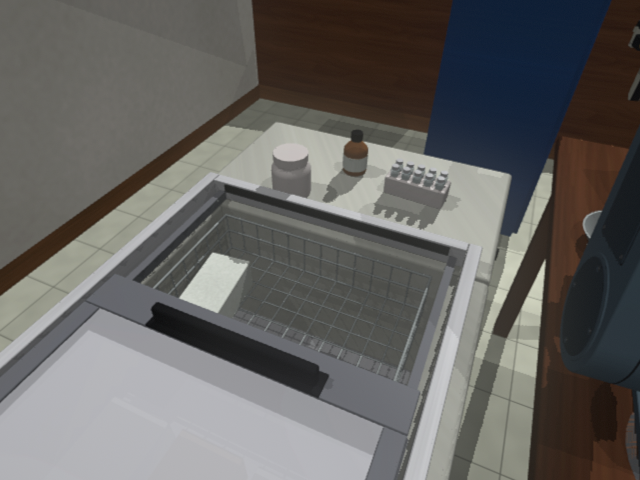

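The pictures show the rack around top (445,303) with its long axis near world x, the end frame at columns 345–357, the pull rib at (173,243), the carton at (250,176), the tub at (390,173) and the bottle at (461,222). Next I'll measure them.

Run:
```python
from h import *
im=cv2.imread('pics/top0.png'); 
p=lambda u,z:ray('top',u,z)[:2].round(4)
g=cv2.cvtColor(im,cv2.COLOR_BGR2GRAY)
# rib
m=(g<40).astype(np.uint8); m[:,:150]=0;m[:,200:]=0;m[:150]=0;m[330:]=0
c=max(cv2.findContours(m,0,2)[0],key=cv2.contourArea); r=cv2.minAreaRect(c);print('rib',r,p(r[0],.129), p(r[0],.143))
b=cv2.boxPoints(r);print([p(x,.143) for x in b])
# rows across endframe and tracks
for v in(150,200,250,300,340): print(v,g[v,325:372].tolist())
for u in(220,300): print(u,'col',g[95:130,u].tolist(),g[345:395,u].tolist())
for v in (285,303,320): print('rack',v,g[v,420:472].tolist())
for u in (440,450): print('rack',u,g[258:348,u].tolist())
o=np.hstack([cv2.resize(im[255:350,400:480],None,fx=5,fy=5,interpolation=2),cv2.resize(im[90:185,320:400],None,fx=5,fy=5,interpolation=2)[:, :400]])
cv2.imwrite('pics/c1.png',o)
```

```text
rib ((172.5, 243.0), (140.0, 17.0), 90.0) [0.5912 0.1435] [0.5897 0.1399]
[array([0.705 , 0.1543]), array([0.7045, 0.1266]), array([0.477 , 0.1258]), array([0.4775, 0.1529])]
150 [46, 73, 73, 42, 40, 39, 39, 39, 41, 40, 43, 66, 80, 85, 90, 94, 94, 59, 19, 10, 62, 144, 146, 149, 150, 149, 150, 153, 151, 150, 151, 158, 107, 113, 114, 133, 135, 135, 135, 135, 136, 136, 137, 136, 136, 136, 136]
200 [77, 62, 72, 75, 66, 76, 78, 70, 43, 43, 41, 44, 64, 80, 85, 90, 95, 96, 56, 24, 12, 49, 133, 142, 142, 149, 150, 149, 149, 149, 147, 147, 152, 105, 117, 119, 129, 140, 141, 141, 125, 122, 123, 123, 124, 123, 94]
250 [97, 90, 67, 74, 78, 75, 89, 90, 89, 47, 40, 42, 46, 63, 84, 88, 94, 100, 101, 80, 28, 13, 27, 124, 146, 147, 147, 146, 148, 150, 151, 149, 148, 149, 123, 110, 122, 124, 143, 145, 144, 144, 144, 144, 144, 143, 143]
300 [91, 90, 91, 65, 63, 67, 60, 89, 91, 72, 47, 40, 42, 44, 54, 71, 74, 78, 83, 85, 84, 30, 9, 13, 94, 131, 136, 137, 137, 137, 138, 140, 137, 138, 139, 138, 111, 108, 108, 127, 128, 129, 129, 128, 129, 129, 129]
340 [88, 88, 88, 88, 65, 63, 62, 72, 86, 69, 68, 46, 40,
[... 1887 characters left out ...]
, 104, 120, 120, 105, 116, 143, 148, 146, 147, 146, 144, 143, 115, 102, 120, 120, 105, 122, 148, 148, 146, 148, 147, 144, 145, 126, 112, 121, 101, 82, 117, 145, 148, 147, 147, 147, 145, 146, 119, 104, 121, 114, 99, 99, 108, 107, 107, 107, 108, 108, 108, 108, 108, 107]
rack 450 [140, 141, 142, 134, 127, 128, 128, 128, 128, 127, 127, 126, 135, 143, 137, 110, 80, 73, 67, 61, 51, 69, 72, 84, 110, 121, 122, 119, 106, 84, 72, 85, 91, 72, 67, 81, 98, 116, 121, 122, 110, 91, 82, 101, 131, 131, 107, 80, 77, 99, 117, 121, 112, 99, 84, 91, 124, 141, 141, 138, 108, 86, 104, 116, 121, 112, 96, 82, 115, 142, 143, 144, 142, 121, 100, 104, 116, 117, 100, 97, 108, 107, 107, 107, 106, 106, 107, 107, 107, 108]
```

View pics/c1.png

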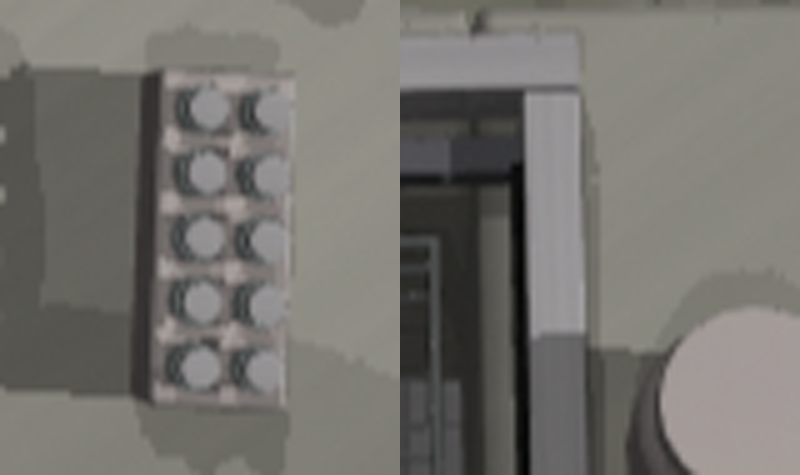

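The crop gives the rack's top corners at (432.6,269), (459,269.6), (457.2,336.6) and (430.6,335.4). The end-frame inner edge runs from (345.4,150) to (349.8,340).

Run:
```python
from h import *
p=lambda u,z:ray('top',u,z)[:2]
C=np.array([p(u,.116) for u in [(432.6,269),(459,269.6),(457.2,336.6),(430.6,335.4)]])
rc=C.mean(0); ax=(C[0]+C[1]-C[2]-C[3])/2; ay=(C[0]+C[3]-C[1]-C[2])/2
print('rack',rc.round(4),'len',np.linalg.norm(ax),np.linalg.norm(ay),'yaw',np.arctan2(ax[1],ax[0]),np.arctan2(-ay[0],ay[1]))
a,b=p((345.4,150),.116),p((349.8,340),.116); o1,o2=p((356.8,150),.116),p((361.7,340),.116)
print('inner',a,b,'outer',o1,o2)
fx=(a-b)/np.linalg.norm(a-b); yaw=np.arctan2(fx[1],fx[0]); fy=np.array([-fx[1],fx[0]])
# tracks: outer/inner far edges and near at cols 220,300
for u in (220,300):
  far=p((u,95+(6 if u==220 else 2.7)),.116); far2=p((u,95+13.6 if u==220 else 95+12.8),.116)
  nr=p((u,345+33.7 if u==220 else 345+32),.116); nr2=p((u,345+45 if u==220 else 345+43.3),.116)
  print(u,far@fx,far2@fx,nr@fx,nr2@fx)
X=.5*((p((220,108.6),.116)+p((220,378.7),.116))@fx)
Y=(a+b)/2@fy+.305
F=X*fx+Y*fy; print('yaw',yaw,'F',F, 'outerY',(o1+o2)/2@fy-Y)
np.savez('f.npz',F=F,yaw=yaw)
Bk=F-.155*fy; print('basket',Bk)
rib=np.array([p((181,243),.143),p((164.2,243),.143)]); print('rib y in fridge',(rib-F)@fy,'x',(rib-F)@fx)
for n,u,z in [('tub',(390.5,173),.165),('bottle',(466,220),.165),('carton',(250,175),.05)]:
  w=p(u,z); print(n,w,(w-Bk)@fx,(w-Bk)@fy)
T=tool(); print(T[:3,:3].T@np.r_[rc-T[:2,3],0]*1000/30)
```

```text
rack [ 0.4854 -0.3031] len 0.10992228176796541 0.04388868262213678 yaw -0.06649468559813172 -0.052803953448293355
inner [ 0.74526115 -0.14431671] [ 0.42704541 -0.14447271] outer [ 0.74492884 -0.16361169] [ 0.42666184 -0.16402063]
220 0.8340272102644806 0.8207426216556066 0.3688288724214285 0.3507412608653777
300 0.837486110831559 0.8198055580442465 0.3688749957004395 0.35076479123841814
yaw 0.0004902384049032449 F [0.59470708 0.16060952] outerY -0.32442127260426334
basket [0.59478307 0.00560954]
rib y in fridge [-0.03440435 -0.00730147] x [-0.00525541 -0.00474302]
tub [ 0.69363676 -0.213348  ] 0.09874633453499275 -0.21900598234261637
bottle [ 0.61564183 -0.33124493] 0.02069362363392081 -0.33686466027822837
carton [0.71967275 0.02528459] 0.124899311358131 0.019613816924525535
[ 1.29673481e+01 -4.33447977e+00  8.84377743e-03]
```

Request:
{"api": "drive_tool", "payload": {
  "commands": [
    [1, -0.33, 0, 0, 0, 0.4, 0],
    [2.3, -0.75, 0, 0, 0, 0.9, 0],
    [3.6, -1.2, 0, 0, 0, 1.4, 0],
    [4.9, -1.65, 0, 0, 0, 1.9, 0],
    [6.2, -2.1, 0, 0, 0, 2.4, 0],
    [7.5, -2.5, 0, 0, 0, 2.8, 0],
    [8.8, -2.95, 0, 0, 0, 3.2, 0],
    [10.1, -3.4, 0, 0, 0, 3.7, 0],
    [11.4, -3.8, 0, 0, 0, 3.7, 0],
    [12.4, -4.15, 0, 0, 0, 3.7, 0]
  ]
}}

```text
clock: 0.98
tool_pos: [0.4726, -0.3111, 0.2294]
tcp_rot: [-0.0, 1.0, -0.029, 0.0]
ft_force: [-0.3, 0.1, -0.5]
gripper_width: 0.0932
gripper_force: 0.0
```

Request:
{"api": "drive_tool", "payload": {
  "commands": [
    [0.6, 0, 0, 0, 0, 0, 0],
    [0.6, 0, 0, 0, 0, 0, 0]
  ]
}}

```text
clock: 1.15
tool_pos: [0.4914, -0.3128, 0.2292]
tcp_rot: [-0.0, 1.0, -0.027, 0.001]
ft_force: [-0.3, -0.5, -0.8]
gripper_width: 0.0932
gripper_force: 0.0
```

```bash
cat > st.py <<'E'
from h import *
import sys
s=arm.state();T=tool();print(s['clock'],T[:3,3].round(4),'yaw',np.arctan2(T[1,0],T[0,0]).round(4),'z',T[:3,2].round(3),np.array(s['ft_force']).round(2),s['gripper_width'],s['gripper_force'],np.array(s['joint_positions']).round(2))
if len(sys.argv)>3:
  g=np.array([float(v) for v in sys.argv[1:4]]);print('units',(T[:3,:3].T@(g-T[:3,3])/.03).round(3))
E
python3 st.py .4854 -.3031 .096; python3 -c "
from h import *
snap('wrist','w1.png')"
```

```text
1.15 [ 0.4914 -0.3128  0.2292] yaw -0.0541 z [ 0.001  0.    -1.   ] [-0.33 -0.51 -0.85] 0.09323392850251004 0.0 [-0.76  0.32  1.46  0.    1.37  0.87]
units [-0.224 -0.311  4.439]
```

View pics/w1.png

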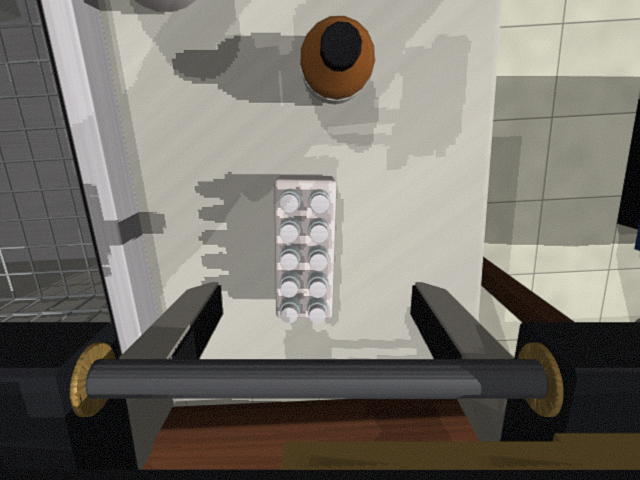

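The wrist view shows the caps from (289,202)/(320,202) to (289,313)/(317,313), so the rack is well inside the opening and only slightly left of centre.

```bash
python3 -c "
from h import *
c=np.array([ray('wrist',u,.137) for u in [(290,202),(319.5,202),(317.5,313),(289.5,313)]])[:,:2];m=c.mean(0);a=c[0]+c[1]-c[2]-c[3]
print(m,np.arctan2(a[1],a[0]),c)
T=tool();print(T[:3,:3].T@np.r_[m-T[:2,3],.096-T[2,3]]/.03)"
```

```text
[ 0.4830007  -0.30454662] -0.07425374542467528 [[ 0.52507885 -0.29761057]
 [ 0.52399006 -0.31766212]
 [ 0.44090625 -0.31185342]
 [ 0.44202763 -0.29106039]]
[-0.23103583 -0.28368115  4.43329317]
```

Request:
{"api": "drive_tool", "payload": {
  "commands": [
    [-0.22, -0.29, 0.5, 0, 0, 0.15, 0],
    [-0.22, -0.29, 1.3, 0, 0, 0.15, 0],
    [-0.22, -0.29, 2.1, 0, 0, 0.15, 0],
    [-0.22, -0.29, 2.9, 0, 0, 0.15, 0],
    [-0.22, -0.29, 3.6, 0, 0, 0.15, 0],
    [-0.22, -0.29, 4.1, 0, 0, 0.15, 0],
    [-0.22, -0.29, 4.4, 0, 0, 0.15, 0],
    [-0.22, -0.29, 4.4, 0, 0, 0.15, 0],
    [-0.22, -0.29, 4.4, 0, 0, 0.15, 0]
  ]
}}

```text
clock: 1.95
tool_pos: [0.4816, -0.3058, 0.0978]
tcp_rot: [-0.0, 0.999, -0.036, -0.0]
ft_force: [0.7, -0.3, -0.3]
gripper_width: 0.0929
gripper_force: 0.0
```

Request:
{"api": "drive_tool", "payload": {
  "commands": [
    [0, 0, 0, 0, 0, 0, 0.3],
    [0, 0, 0, 0, 0, 0, 0.45],
    [0, 0, 0, 0, 0, 0, 0.55],
    [0, 0, 0, 0, 0, 0, 0.65],
    [0, 0, 0, 0, 0, 0, 0.8],
    [0, 0, 0, 0, 0, 0, 1],
    [0, 0, 0, 0, 0, 0, 1],
    [0, 0, 0, 0, 0, 0, 1]
  ]
}}

```text
clock: 2.62
tool_pos: [0.4823, -0.305, 0.0977]
tcp_rot: [-0.0, 0.999, -0.036, -0.0]
ft_force: [0.6, 1.5, 1.7]
gripper_width: 0.0459
gripper_force: 30.0
```

Request:
{"api": "drive_tool", "payload": {
  "commands": [
    [0, 0, -0.2, 0, 0, 0, 1],
    [0, 0, -0.6, 0, 0, 0, 1],
    [0, 0, -1.2, 0, 0, 0, 1],
    [0, 0, -1.9, 0, 0, 0, 1],
    [0, 0, -2.6, 0, 0, 0, 1],
    [0, 0, -3.1, 0, 0, 0, 1],
    [0, 0, -3.4, 0, 0, 0, 1],
    [0, 0, -3.4, 0, 0, 0, 1]
  ]
}}

```text
clock: 3.28
tool_pos: [0.4832, -0.3061, 0.202]
tcp_rot: [0.001, 0.999, -0.036, 0.002]
ft_force: [-0.3, 0.2, -2.1]
gripper_width: 0.0454
gripper_force: 30.0
```

```bash
python3 st.py .533 -.022 .198
```

```text
3.2833 [ 0.4832 -0.3061  0.202 ] yaw -0.0711 z [ 0.003 -0.003 -1.   ] [-0.33  0.24 -2.08] 0.045397643143377533 29.999636113643646 [-0.76  0.31  1.53 -0.    1.3   0.88]
units [ 0.984 -9.565  0.11 ]
```

Request:
{"api": "drive_tool", "payload": {
  "commands": [
    [0.04, -0.4, 0, 0, 0, -0.1, 1],
    [0.12, -1.2, 0, 0, 0, -0.2, 1],
    [0.22, -2.2, 0, 0, 0, -0.3, 1],
    [0.33, -3.2, 0, 0, 0, -0.4, 1],
    [0.45, -4.3, 0, 0, 0, -0.5, 1],
    [0.57, -5.4, 0, 0, 0, -0.6, 1],
    [0.68, -6.5, 0, 0, 0, -0.7, 1],
    [0.79, -7.5, 0, 0, 0, -0.8, 1],
    [0.88, -8.4, 0, 0, 0, -0.8, 1],
    [0.95, -9.1, 0, 0, 0, -0.8, 1]
  ]
}}

```text
clock: 4.12
tool_pos: [0.5289, -0.0316, 0.198]
tcp_rot: [-0.001, 1.0, 0.0, -0.002]
ft_force: [0.1, -0.5, -1.0]
gripper_width: 0.0458
gripper_force: 30.0
```

Request:
{"api": "drive_tool", "payload": {
  "commands": [
    [0.03, -0.3, 0, 0, 0, 0, 1],
    [0.04, -0.45, 0, 0, 0, 0, 1],
    [0.04, -0.45, 0, 0, 0, 0, 1],
    [0.04, -0.45, 0, 0, 0, 0, 1]
  ]
}}

```text
clock: 4.45
tool_pos: [0.531, -0.0221, 0.1991]
tcp_rot: [0.0, 1.0, -0.001, -0.0]
ft_force: [-0.4, 0.0, -0.8]
gripper_width: 0.0456
gripper_force: 30.0
```

```bash
python3 st.py .533 -.022 .013;python3 -c "
from h import *
snap('top','t2.png')"
```

```text
4.45 [ 0.531  -0.0221  0.1991] yaw -0.0014 z [-0.001 -0.    -1.   ] [-0.39  0.03 -0.8 ] 0.04563837870461356 29.99961644411087 [-0.25  0.25  1.63 -0.    1.27  1.32]
units [ 7.300e-02 -4.000e-03  6.205e+00]
```

View pics/t2.png

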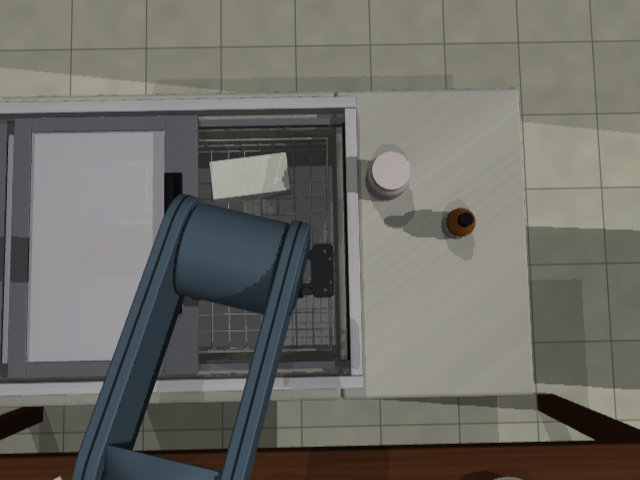

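The gripper stands over the free part, between the lid edge (column 198) and the end frame (column 345). The carton is clear. Lowering now.

Request:
{"api": "drive_tool", "payload": {
  "commands": [
    [0.07, 0, 0.3, 0, 0, 0, 1],
    [0.07, 0, 0.9, 0, 0, 0, 1],
    [0.07, 0, 1.5, 0, 0, 0, 1],
    [0.07, 0, 2.1, 0, 0, 0, 1],
    [0.07, 0, 2.7, 0, 0, 0, 1],
    [0.07, 0, 3.2, 0, 0, 0, 1],
    [0.07, 0, 3.6, 0, 0, 0, 1],
    [0.07, 0, 3.9, 0, 0, 0, 1],
    [0.07, 0, 4.0, 0, 0, 0, 1]
  ]
}}

```text
clock: 5.25
tool_pos: [0.5324, -0.0222, 0.0777]
tcp_rot: [-0.0, 1.0, -0.001, -0.001]
ft_force: [0.5, -0.2, -1.1]
gripper_width: 0.0454
gripper_force: 30.0
```

Request:
{"api": "drive_tool", "payload": {
  "commands": [
    [0, 0, 0.3, 0, 0, 0, 1],
    [0, 0, 0.7, 0, 0, 0, 1],
    [0, 0, 1.1, 0, 0, 0, 1],
    [0, 0, 1.4, 0, 0, 0, 1],
    [0, 0, 1.6, 0, 0, 0, 1],
    [0, 0, 1.75, 0, 0, 0, 1],
    [0, 0, 1.85, 0, 0, 0, 1],
    [0, 0, 1.85, 0, 0, 0, 1]
  ]
}}

```text
clock: 5.92
tool_pos: [0.5334, -0.0215, 0.0238]
tcp_rot: [-0.0, 1.0, -0.001, -0.0]
ft_force: [0.5, 0.8, -1.5]
gripper_width: 0.0459
gripper_force: 30.0
```

```bash
python3 st.py .533 -.022 .013
```

```text
5.9167 [ 0.5334 -0.0215  0.0238] yaw -0.0014 z [-0.  0. -1.] [ 0.46  0.76 -1.53] 0.04587333328896425 29.99964416027069 [-0.25  0.46  1.82  0.    0.87  1.32]
units [-0.012  0.017  0.361]
```

Now 2 mm steps down, watching the force.

Request:
{"api": "drive_tool", "payload": {
  "commands": [
    [0, 0, 0.08, 0, 0, 0, 1],
    [0, 0, 0.16, 0, 0, 0, 1],
    [0, 0, 0.22, 0, 0, 0, 1],
    [0, 0, 0.27, 0, 0, 0, 1],
    [0, 0, 0.27, 0, 0, 0, 1]
  ]
}}

```text
clock: 6.33
tool_pos: [0.5333, -0.0215, 0.0158]
tcp_rot: [-0.0, 1.0, -0.001, -0.0]
ft_force: [0.2, -0.1, -2.1]
gripper_width: 0.0453
gripper_force: 30.0
```

Request:
{"api": "drive_tool", "payload": {
  "commands": [
    [0, 0, 0.03, 0, 0, 0, 1],
    [0, 0, 0.06, 0, 0, 0, 1],
    [0, 0, 0.06, 0, 0, 0, 1]
  ]
}}

```text
clock: 6.58
tool_pos: [0.5334, -0.0215, 0.0142]
tcp_rot: [-0.0, 1.0, -0.001, -0.0]
ft_force: [0.6, 0.4, -1.6]
gripper_width: 0.0457
gripper_force: 30.0
```

Request:
{"api": "drive_tool", "payload": {
  "commands": [
    [0, 0, 0.03, 0, 0, 0, 1],
    [0, 0, 0.05, 0, 0, 0, 1],
    [0, 0, 0.05, 0, 0, 0, 1]
  ]
}}

```text
clock: 6.83
tool_pos: [0.5335, -0.0215, 0.0127]
tcp_rot: [0.0, 1.0, -0.001, 0.0]
ft_force: [0.1, -0.0, -1.2]
gripper_width: 0.0457
gripper_force: 30.0
```

Request:
{"api": "drive_tool", "payload": {
  "commands": [
    [0, 0, 0.03, 0, 0, 0, 1],
    [0, 0, 0.05, 0, 0, 0, 1],
    [0, 0, 0.05, 0, 0, 0, 1]
  ]
}}

```text
clock: 7.08
tool_pos: [0.5335, -0.0216, 0.0127]
tcp_rot: [0.0, 1.0, -0.001, 0.0]
ft_force: [-3.8, 0.5, 11.9]
gripper_width: 0.0459
gripper_force: 30.0
```

Request:
{"api": "drive_tool", "payload": {
  "commands": [
    [0, 0, 0.03, 0, 0, 0, 1],
    [0, 0, 0.05, 0, 0, 0, 1],
    [0, 0, 0.05, 0, 0, 0, 1]
  ]
}}

```text
clock: 7.33
tool_pos: [0.5336, -0.0216, 0.0127]
tcp_rot: [0.0, 1.0, -0.001, 0.001]
ft_force: [-8.1, -0.0, 26.8]
gripper_width: 0.0456
gripper_force: 30.0
```

The rack is on the floor, at the height I expected. I'll ease off and open.

Request:
{"api": "drive_tool", "payload": {
  "commands": [
    [0, 0, -0.05, 0, 0, 0, 1],
    [0, 0, -0.09, 0, 0, 0, 1],
    [0, 0, -0.09, 0, 0, 0, 0.45],
    [0, 0, -0.09, 0, 0, 0, 0.4],
    [0, 0, -0.09, 0, 0, 0, 0.3],
    [0, 0, -0.09, 0, 0, 0, 0.2],
    [0, 0, -0.09, 0, 0, 0, 0.1],
    [0, 0, -0.09, 0, 0, 0, 0],
    [0, 0, -0.09, 0, 0, 0, 0],
    [0, 0, -0.09, 0, 0, 0, 0]
  ]
}}

```text
clock: 8.17
tool_pos: [0.5334, -0.0215, 0.0124]
tcp_rot: [-0.0, 1.0, -0.001, -0.0]
ft_force: [0.6, -0.7, -0.7]
gripper_width: 0.09
gripper_force: 0.0
```

Request:
{"api": "drive_tool", "payload": {
  "commands": [
    [0, 0, -0.3, 0, 0, 0, 0],
    [0, 0, -0.9, 0, 0, 0, 0],
    [0, 0, -1.8, 0, 0, 0, 0],
    [0, 0, -2.8, 0, 0, 0, 0],
    [0, 0, -3.8, 0, 0, 0, 0],
    [0, 0, -4.8, 0, 0, 0, 0],
    [0, 0, -5.6, 0, 0, 0, 0],
    [0, 0, -6.2, 0, 0, 0, 0],
    [0, 0, -6.4, 0, 0, 0, 0],
    [0, 0, -6.4, 0, 0, 0, 0]
  ]
}}

```text
clock: 9.0
tool_pos: [0.5344, -0.0217, 0.2067]
tcp_rot: [0.001, 1.0, -0.001, 0.002]
ft_force: [0.3, -0.5, 0.0]
gripper_width: 0.093
gripper_force: 0.0
```

```bash
python3 st.py .594 .22 .205;python3 -c "
from h import *
snap('wrist','w3.png')"
```

```text
9.0 [ 0.5344 -0.0217  0.2067] yaw -0.0013 z [ 0.004 -0.001 -1.   ] [ 0.29 -0.52  0.03] 0.09297732577393303 0.0 [-0.25  0.25  1.61  0.    1.28  1.32]
units [ 1.975 -8.059  0.055]
```

View pics/w3.png

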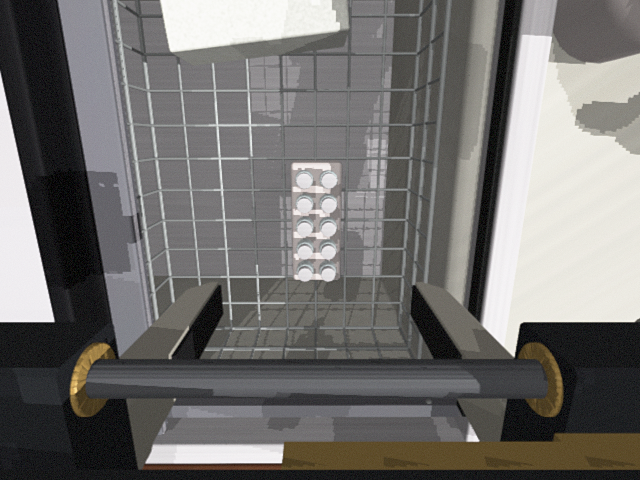

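The rack stands free on the basket floor at (316,225), and the carton is undisturbed. Next I'll move behind the rib with the fingers shut.

Request:
{"api": "drive_tool", "payload": {
  "commands": [
    [0.2, -0.6, 0, 0, 0, 0, 0.3],
    [0.4, -1.5, 0, 0, 0, 0, 0.5],
    [0.6, -2.4, 0, 0, 0, 0, 0.8],
    [0.9, -3.4, 0, 0, 0, 0, 1],
    [1.2, -4.4, 0, 0, 0, 0, 1],
    [1.4, -5.4, 0, 0, 0, 0, 1],
    [1.7, -6.3, 0, 0, 0, 0, 1],
    [1.9, -7.1, 0, 0, 0, 0, 1],
    [1.97, -7.6, 0, 0, 0, 0, 1],
    [1.97, -7.75, 0, 0, 0, 0, 1]
  ]
}}

```text
clock: 9.88
tool_pos: [0.592, 0.213, 0.2023]
tcp_rot: [0.0, 1.0, 0.0, -0.002]
ft_force: [0.4, 0.2, 0.6]
gripper_width: 0.0307
gripper_force: 0.0
```

Request:
{"api": "drive_tool", "payload": {
  "commands": [
    [0, 0, 0, 0, 0, 0, 1],
    [0, 0, 0, 0, 0, 0, 1],
    [0, 0, 0, 0, 0, 0, 1]
  ]
}}

```text
clock: 10.13
tool_pos: [0.5926, 0.2095, 0.2042]
tcp_rot: [0.0, 1.0, -0.001, -0.0]
ft_force: [-0.7, -0.2, 0.3]
gripper_width: 0.011
gripper_force: 0.0
```

```bash
python3 st.py .594 .205 .133;python3 -c "
from h import *
snap('wrist','w4.png')"
```

```text
10.1333 [0.5926 0.2095 0.2042] yaw -0.0025 z [-0.001 -0.001 -1.   ] [-0.73 -0.21  0.29] 0.010987251593214228 0.0 [ 0.16  0.42  1.37 -0.    1.35  1.74]
units [0.049 0.148 2.373]
```

View pics/w4.png

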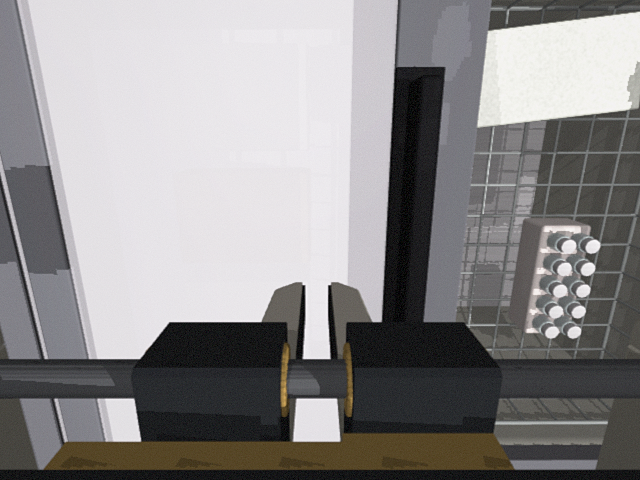

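The closed fingers (columns 265–370) are on the +y side of the rib (385–440) and clear of it. Lowering behind it.

Request:
{"api": "drive_tool", "payload": {
  "commands": [
    [0, 0.1, 0.3, 0, 0, 0, 1],
    [0, 0.1, 0.8, 0, 0, 0, 1],
    [0, 0.1, 1.3, 0, 0, 0, 1],
    [0, 0.1, 1.8, 0, 0, 0, 1],
    [0, 0.1, 2.15, 0, 0, 0, 1],
    [0, 0.1, 2.35, 0, 0, 0, 1],
    [0, 0.1, 2.35, 0, 0, 0, 1],
    [0, 0.1, 2.35, 0, 0, 0, 1]
  ]
}}

```text
clock: 10.85
tool_pos: [0.593, 0.2076, 0.134]
tcp_rot: [0.0, 1.0, -0.001, -0.0]
ft_force: [0.8, -0.0, 0.4]
gripper_width: 0.0004
gripper_force: 0.0
```

Request:
{"api": "drive_tool", "payload": {
  "commands": [
    [0, 0.1, 0, 0, 0, 0, 1],
    [0, 0.2, 0, 0, 0, 0, 1],
    [0, 0.3, 0, 0, 0, 0, 1],
    [0, 0.4, 0, 0, 0, 0, 1],
    [0, 0.5, 0, 0, 0, 0, 1],
    [0, 0.6, 0, 0, 0, 0, 1],
    [0, 0.7, 0, 0, 0, 0, 1],
    [0, 0.8, 0, 0, 0, 0, 1],
    [0, 0.9, 0, 0, 0, 0, 1],
    [0, 1.0, 0, 0, 0, 0, 1]
  ]
}}

```text
clock: 11.68
tool_pos: [0.5928, 0.1776, 0.1339]
tcp_rot: [0.0, 1.0, -0.001, -0.0]
ft_force: [-0.2, -0.6, 0.6]
gripper_width: 0.0004
gripper_force: 0.0
```

Request:
{"api": "drive_tool", "payload": {
  "commands": [
    [0, 0.08, 0, 0, 0, 0, 1],
    [0, 0.16, 0, 0, 0, 0, 1],
    [0, 0.24, 0, 0, 0, 0, 1],
    [0, 0.32, 0, 0, 0, 0, 1],
    [0, 0.4, 0, 0, 0, 0, 1],
    [0, 0.48, 0, 0, 0, 0, 1],
    [0, 0.56, 0, 0, 0, 0, 1],
    [0, 0.64, 0, 0, 0, 0, 1],
    [0, 0.72, 0, 0, 0, 0, 1]
  ]
}}

```text
clock: 12.43
tool_pos: [0.5928, 0.1563, 0.134]
tcp_rot: [-0.0, 1.0, -0.001, 0.0]
ft_force: [0.4, 2.9, -0.8]
gripper_width: 0.0006
gripper_force: 1.2
```

```bash
python3 -c "
from h import *
im=cams.snapshot('top');cv2.imwrite('pics/t5.png',im[:,:,::-1])
g0=cv2.imread('pics/top0.png',0);g=cv2.cvtColor(im,cv2.COLOR_RGB2GRAY)
for v in (150,170,310): 
  print(v,g0[v,155:235].tolist());print(v,g[v,155:235].tolist())"
```

```text
150 [122, 121, 121, 121, 120, 121, 121, 121, 121, 95, 77, 80, 81, 81, 80, 80, 81, 81, 80, 80, 81, 81, 81, 80, 80, 80, 81, 80, 80, 80, 80, 81, 81, 81, 81, 82, 81, 82, 82, 81, 83, 89, 69, 49, 41, 41, 40, 42, 42, 41, 41, 41, 41, 41, 39, 55, 66, 67, 56, 44, 44, 44, 47, 49, 52, 52, 52, 53, 54, 55, 53, 53, 65, 77, 82, 83, 83, 85, 85, 82]
150 [127, 128, 127, 128, 128, 128, 129, 128, 128, 128, 128, 128, 128, 127, 127, 126, 125, 75, 76, 77, 77, 77, 77, 77, 77, 78, 78, 77, 77, 78, 77, 77, 77, 77, 78, 77, 77, 78, 77, 78, 77, 78, 78, 78, 78, 77, 79, 77, 82, 77, 62, 45, 44, 45, 43, 60, 70, 72, 59, 48, 48, 47, 48, 48, 50, 50, 50, 49, 50, 49, 49, 46, 66, 74, 76, 75, 76, 78, 78, 77]
170 [121, 121, 121, 121, 121, 122, 121, 121, 121, 103, 81, 81, 81, 81, 81, 81, 80, 81, 81, 81, 81, 82, 82, 81, 82, 81, 81, 81, 81, 81, 80, 81, 81, 81, 82, 82, 81, 82, 81, 82, 81, 89, 75, 65, 65, 65, 65, 65, 66, 65, 65, 66, 66, 66, 59, 129, 139, 160, 161, 162, 163, 162, 162, 163, 162, 162, 162, 163, 162, 161, 162, 162, 161, 161, 162, 162, 159, 160, 162, 159]
170 [127, 128, 128, 127, 128, 128, 127, 128, 128, 128, 128, 128,
[... 276 characters left out ...]
 156, 153, 153, 155, 152]
310 [122, 122, 122, 122, 122, 121, 123, 123, 72, 24, 16, 16, 15, 15, 15, 13, 13, 14, 13, 14, 13, 14, 13, 15, 14, 16, 17, 78, 83, 82, 82, 83, 83, 83, 83, 83, 83, 83, 83, 83, 84, 85, 75, 66, 65, 65, 66, 66, 66, 67, 67, 68, 67, 66, 67, 66, 60, 100, 71, 67, 67, 67, 66, 67, 67, 68, 67, 67, 68, 68, 68, 68, 67, 98, 89, 70, 67, 67, 66, 67]
310 [128, 129, 129, 130, 129, 129, 129, 129, 129, 129, 130, 129, 129, 130, 129, 98, 33, 12, 13, 11, 13, 13, 12, 12, 12, 13, 12, 13, 11, 13, 14, 14, 12, 16, 47, 64, 64, 65, 65, 65, 65, 65, 66, 66, 66, 66, 66, 66, 68, 78, 77, 72, 70, 70, 70, 71, 64, 106, 76, 71, 72, 71, 71, 71, 71, 72, 71, 72, 71, 71, 71, 72, 72, 73, 91, 74, 72, 71, 71, 71]
```

View pics/t5.png

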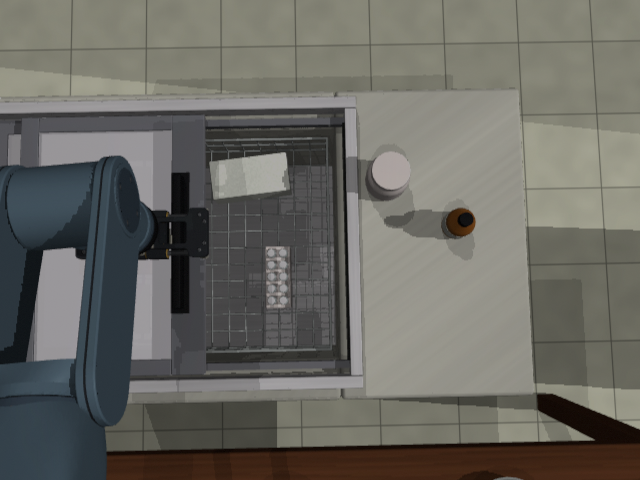

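The top view shows the lid moved about 12 mm, to near 0.236 m. The home TCP is therefore y ≈ -0.080. Pushing at moderate speed.

Request:
{"api": "drive_tool", "payload": {
  "commands": [
    [0, 0.1, 0, 0, 0, 0, 1],
    [0, 0.25, 0, 0, 0, 0, 1],
    [0, 0.45, 0, 0, 0, 0, 1],
    [0, 0.7, 0, 0, 0, 0, 1],
    [0, 0.95, 0, 0, 0, 0, 1],
    [0, 1.2, 0, 0, 0, 0, 1],
    [0, 1.45, 0, 0, 0, 0, 1],
    [0, 1.7, 0, 0, 0, 0, 1],
    [0, 1.95, 0, 0, 0, 0, 1],
    [0, 2.2, 0, 0, 0, 0, 1]
  ]
}}

```text
clock: 13.32
tool_pos: [0.5928, 0.0894, 0.134]
tcp_rot: [0.0, 1.0, -0.001, 0.0]
ft_force: [1.7, 3.3, -1.9]
gripper_width: 0.0006
gripper_force: 1.5
```

Request:
{"api": "drive_tool", "payload": {
  "commands": [
    [0, 0.25, 0, 0, 0, 0, 1],
    [0, 0.5, 0, 0, 0, 0, 1],
    [0, 0.75, 0, 0, 0, 0, 1],
    [0, 1.0, 0, 0, 0, 0, 1],
    [0, 1.25, 0, 0, 0, 0, 1],
    [0, 1.5, 0, 0, 0, 0, 1],
    [0, 1.75, 0, 0, 0, 0, 1],
    [0, 2.0, 0, 0, 0, 0, 1],
    [0, 2.25, 0, 0, 0, 0, 1],
    [0, 2.5, 0, 0, 0, 0, 1]
  ]
}}

```text
clock: 14.15
tool_pos: [0.5926, 0.0146, 0.134]
tcp_rot: [-0.0, 1.0, -0.001, 0.0]
ft_force: [3.4, 3.1, -0.8]
gripper_width: 0.0002
gripper_force: 1.5
```

Request:
{"api": "drive_tool", "payload": {
  "commands": [
    [0, 0.25, 0, 0, 0, 0, 1],
    [0, 0.5, 0, 0, 0, 0, 1],
    [0, 0.75, 0, 0, 0, 0, 1],
    [0, 0.95, 0, 0, 0, 0, 1],
    [0, 1.1, 0, 0, 0, 0, 1],
    [0, 1.25, 0, 0, 0, 0, 1]
  ]
}}

```text
clock: 14.65
tool_pos: [0.5925, -0.0228, 0.134]
tcp_rot: [0.0, 1.0, -0.001, -0.0]
ft_force: [3.1, 3.5, 0.3]
gripper_width: 0.0006
gripper_force: 1.3
```

```bash
python3 st.py .593 -.08 .134
```

```text
14.65 [ 0.5925 -0.0228  0.134 ] yaw -0.0016 z [-0. -0. -1.] [3.1  3.49 0.31] 0.0005823452504623282 1.3237749596237336 [-0.23  0.41  1.56 -0.    1.17  1.35]
units [1.900e-02 1.907e+00 1.000e-03]
```

Request:
{"api": "drive_tool", "payload": {
  "commands": [
    [0, 0.12, 0, 0, 0, 0, 1],
    [0, 0.24, 0, 0, 0, 0, 1],
    [0, 0.36, 0, 0, 0, 0, 1],
    [0, 0.48, 0, 0, 0, 0, 1],
    [0, 0.6, 0, 0, 0, 0, 1],
    [0, 0.72, 0, 0, 0, 0, 1],
    [0, 0.84, 0, 0, 0, 0, 1],
    [0, 0.96, 0, 0, 0, 0, 1],
    [0, 1.08, 0, 0, 0, 0, 1],
    [0, 1.2, 0, 0, 0, 0, 1]
  ]
}}

```text
clock: 15.48
tool_pos: [0.5926, -0.0585, 0.134]
tcp_rot: [-0.0, 1.0, -0.001, 0.0]
ft_force: [1.3, 2.8, 1.0]
gripper_width: 0.0007
gripper_force: 1.3
```

Request:
{"api": "drive_tool", "payload": {
  "commands": [
    [0, 0.05, 0, 0, 0, 0, 1],
    [0, 0.1, 0, 0, 0, 0, 1],
    [0, 0.15, 0, 0, 0, 0, 1],
    [0, 0.2, 0, 0, 0, 0, 1],
    [0, 0.25, 0, 0, 0, 0, 1],
    [0, 0.28, 0, 0, 0, 0, 1]
  ]
}}

```text
clock: 15.98
tool_pos: [0.5924, -0.0667, 0.1339]
tcp_rot: [0.0, 1.0, -0.001, -0.0]
ft_force: [1.5, 1.3, 1.7]
gripper_width: 0.0005
gripper_force: 1.1
```

Request:
{"api": "drive_tool", "payload": {
  "commands": [
    [0, 0.03, 0, 0, 0, 0, 1],
    [0, 0.06, 0, 0, 0, 0, 1],
    [0, 0.09, 0, 0, 0, 0, 1],
    [0, 0.12, 0, 0, 0, 0, 1]
  ]
}}

```text
clock: 16.32
tool_pos: [0.5924, -0.0702, 0.1339]
tcp_rot: [-0.0, 1.0, -0.001, -0.0]
ft_force: [1.3, 1.3, 1.3]
gripper_width: 0.0004
gripper_force: 1.1
```

Request:
{"api": "drive_tool", "payload": {
  "commands": [
    [0, 0.03, 0, 0, 0, 0, 1],
    [0, 0.05, 0, 0, 0, 0, 1],
    [0, 0.05, 0, 0, 0, 0, 1]
  ]
}}

```text
clock: 16.57
tool_pos: [0.5924, -0.071, 0.134]
tcp_rot: [-0.001, 1.0, -0.001, -0.0]
ft_force: [0.9, 4.5, 2.0]
gripper_width: 0.0006
gripper_force: 2.4
```

Request:
{"api": "drive_tool", "payload": {
  "commands": [
    [0, 0.03, 0, 0, 0, 0, 1],
    [0, 0.05, 0, 0, 0, 0, 1],
    [0, 0.05, 0, 0, 0, 0, 1]
  ]
}}

```text
clock: 16.82
tool_pos: [0.5924, -0.0713, 0.1339]
tcp_rot: [-0.002, 1.0, -0.001, -0.0]
ft_force: [1.3, 8.2, 2.6]
gripper_width: 0.0003
gripper_force: 4.3
```

Request:
{"api": "drive_tool", "payload": {
  "commands": [
    [0, 0.02, 0, 0, 0, 0, 1],
    [0, 0.03, 0, 0, 0, 0, 1],
    [0, 0.03, 0, 0, 0, 0, 1]
  ]
}}

```text
clock: 17.07
tool_pos: [0.5924, -0.0714, 0.134]
tcp_rot: [-0.002, 1.0, -0.0, -0.0]
ft_force: [1.7, 11.6, 2.7]
gripper_width: 0.0001
gripper_force: 5.5
```

Catch met; the force is rising about 3 N/mm. Continuing in ~1 mm steps.

Request:
{"api": "drive_tool", "payload": {
  "commands": [
    [0, 0.02, 0, 0, 0, 0, 1],
    [0, 0.03, 0, 0, 0, 0, 1],
    [0, 0.03, 0, 0, 0, 0, 1]
  ]
}}

```text
clock: 17.32
tool_pos: [0.5924, -0.0716, 0.134]
tcp_rot: [-0.003, 1.0, -0.0, -0.0]
ft_force: [1.2, 13.1, 4.5]
gripper_width: 0.0003
gripper_force: 6.6
```

Request:
{"api": "drive_tool", "payload": {
  "commands": [
    [0, 0.02, 0, 0, 0, 0, 1],
    [0, 0.03, 0, 0, 0, 0, 1],
    [0, 0.03, 0, 0, 0, 0, 1]
  ]
}}

```text
clock: 17.57
tool_pos: [0.5924, -0.0718, 0.134]
tcp_rot: [-0.003, 1.0, -0.0, -0.0]
ft_force: [2.5, 15.9, 3.7]
gripper_width: 0.0005
gripper_force: 7.8
```

Request:
{"api": "drive_tool", "payload": {
  "commands": [
    [0, 0.02, 0, 0, 0, 0, 1],
    [0, 0.03, 0, 0, 0, 0, 1],
    [0, 0.03, 0, 0, 0, 0, 1]
  ]
}}

```text
clock: 17.82
tool_pos: [0.5924, -0.0719, 0.1341]
tcp_rot: [-0.004, 1.0, -0.0, -0.0]
ft_force: [1.7, 17.3, 4.6]
gripper_width: 0.0007
gripper_force: 8.9
```

Request:
{"api": "drive_tool", "payload": {
  "commands": [
    [0, 0.01, 0, 0, 0, 0, 1],
    [0, 0.02, 0, 0, 0, 0, 1],
    [0, 0.02, 0, 0, 0, 0, 1]
  ]
}}

```text
clock: 18.07
tool_pos: [0.5924, -0.072, 0.1341]
tcp_rot: [-0.004, 1.0, -0.0, -0.0]
ft_force: [2.0, 18.6, 5.3]
gripper_width: 0.0005
gripper_force: 9.6
```

Request:
{"api": "drive_tool", "payload": {
  "commands": [
    [0, 0.01, 0, 0, 0, 0, 1],
    [0, 0.02, 0, 0, 0, 0, 1],
    [0, 0.02, 0, 0, 0, 0, 1]
  ]
}}

```text
clock: 18.32
tool_pos: [0.5924, -0.0738, 0.1341]
tcp_rot: [-0.003, 1.0, -0.0, -0.0]
ft_force: [1.1, 10.6, 3.5]
gripper_width: 0.0002
gripper_force: 5.3
```

Request:
{"api": "drive_tool", "payload": {
  "commands": [
    [0, 0.01, 0, 0, 0, 0, 1],
    [0, 0.02, 0, 0, 0, 0, 1],
    [0, 0.02, 0, 0, 0, 0, 1]
  ]
}}

```text
clock: 18.57
tool_pos: [0.5923, -0.0773, 0.1339]
tcp_rot: [-0.001, 1.0, -0.001, -0.0]
ft_force: [0.1, 7.3, 3.3]
gripper_width: 0.0008
gripper_force: 3.8
```

It went over. One small nudge will confirm it is against the frame.

Request:
{"api": "drive_tool", "payload": {
  "commands": [
    [0, 0.02, 0, 0, 0, 0, 1],
    [0, 0.04, 0, 0, 0, 0, 1],
    [0, 0.04, 0, 0, 0, 0, 1]
  ]
}}

```text
clock: 18.82
tool_pos: [0.5923, -0.0773, 0.134]
tcp_rot: [-0.002, 1.0, -0.001, -0.0]
ft_force: [1.2, 11.3, 3.9]
gripper_width: 0.0005
gripper_force: 5.7
```

Request:
{"api": "drive_tool", "payload": {
  "commands": [
    [0, 0, 0, 0, 0, 0, 1],
    [0, 0.01, 0, 0, 0, 0, 1],
    [0, 0.01, 0, 0, 0, 0, 1]
  ]
}}

```text
clock: 19.07
tool_pos: [0.5924, -0.0773, 0.134]
tcp_rot: [-0.002, 1.0, -0.001, -0.0]
ft_force: [1.2, 12.6, 2.6]
gripper_width: 0.0005
gripper_force: 6.1
```

Solid stop, so it's home. Backing off in +y, then up.

Request:
{"api": "drive_tool", "payload": {
  "commands": [
    [0, -0.1, 0, 0, 0, 0, 1],
    [0, -0.3, 0, 0, 0, 0, 1],
    [0, -0.6, 0, 0, 0, 0, 1],
    [0, -1.0, 0, 0, 0, 0, 1],
    [0, -1.0, -0.5, 0, 0, 0, 1],
    [0, -1.0, -1.4, 0, 0, 0, 1],
    [0, -1.0, -2.3, 0, 0, 0, 1],
    [0, -1.0, -3, 0, 0, 0, 1],
    [0, -2, -3.4, 0, 0, 0, 1],
    [0, -3, -3.5, 0, 0, 0, 1]
  ]
}}

```text
clock: 19.9
tool_pos: [0.5939, 0.0096, 0.242]
tcp_rot: [0.001, 1.0, -0.002, 0.002]
ft_force: [-0.2, -0.6, -0.5]
gripper_width: 0.0009
gripper_force: 0.0
```

Request:
{"api": "drive_tool", "payload": {
  "commands": [
    [0, -1, 0, 0, 0, 0, 1],
    [0, -2, 0, 0, 0, 0, 1],
    [0, -3, 0, 0, 0, 0, 1],
    [0, -4, 0, 0, 0, 0, 1],
    [0, -4.5, 0, 0, 0, 0, 1],
    [0, -4.5, 0, 0, 0, 0, 1],
    [0, -4.5, 0, 0, 0, 0, 1]
  ]
}}

```text
clock: 20.48
tool_pos: [0.5923, 0.146, 0.2387]
tcp_rot: [0.0, 1.0, 0.001, -0.0]
ft_force: [-0.3, -1.4, 0.5]
gripper_width: 0.0005
gripper_force: 0.0
```

```bash
python3 st.py; python3 -c "
from h import *
im=snap('top','t6.png');g=cv2.cvtColor(im,cv2.COLOR_RGB2GRAY)
for v in (190,300): print(g[v,300:370].tolist())"
```

```text
20.4833 [0.5923 0.146  0.2387] yaw 0.001 z [-0.    -0.001 -1.   ] [-0.29 -1.37  0.48] 0.0005257744001832801 0.0 [ 0.06  0.36  1.37 -0.    1.41  1.63]
[123, 123, 123, 122, 122, 123, 123, 123, 123, 123, 70, 21, 7, 10, 10, 5, 8, 13, 12, 13, 14, 14, 13, 9, 11, 9, 12, 12, 49, 74, 76, 76, 76, 77, 76, 76, 76, 67, 65, 65, 65, 54, 47, 22, 8, 11, 70, 92, 93, 93, 96, 97, 96, 96, 95, 93, 93, 84, 60, 68, 70, 87, 89, 90, 89, 89, 90, 69, 49, 45]
[124, 124, 124, 124, 124, 124, 125, 124, 124, 124, 125, 124, 72, 23, 11, 11, 10, 6, 8, 14, 15, 16, 14, 19, 15, 12, 11, 13, 13, 15, 23, 73, 77, 77, 78, 77, 77, 78, 78, 77, 78, 78, 77, 77, 78, 71, 24, 12, 15, 100, 138, 140, 143, 142, 142, 143, 145, 143, 144, 144, 136, 104, 112, 115, 132, 133, 133, 134, 133, 134]
```

View pics/t6.png

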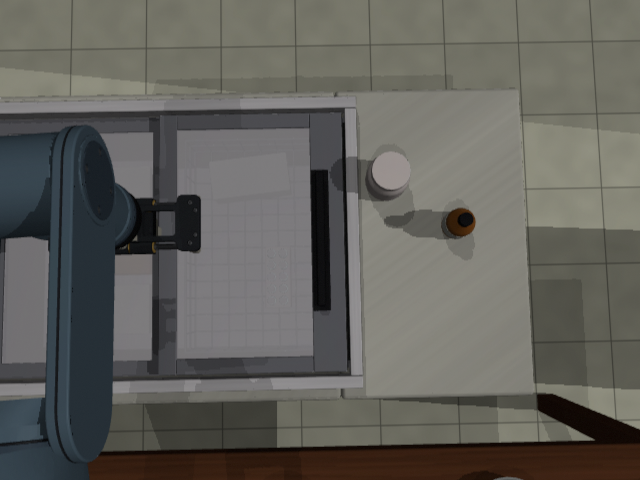

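The lid's leading frame is up against the end frame's strip (columns 346–349), and the bystanders are unmoved. Checking the number before handing in.

```bash
python3 -c "
from h import *
f=np.load('f.npz');F=f['F']
for u in [(310.2,190),(312.2,300)]: print('rib +y top edge',ray('top',u,.143)[1]-F[1])
for u,z in [((164.2,243),.143),((197.3,150),.114),((341.4,190),.114),((345.6,300),.114),((346,190),.116),((348.8,300),.116)]: print(u,ray('top',u,z)[1]-F[1])
"
```

```text
rib +y top edge -0.24467761739280675
rib +y top edge -0.24489930343565777
(164.2, 243) -0.007303789561586033
(197.3, 150) -0.05434073978788466
(341.4, 190) -0.2967538578318245
(345.6, 300) -0.29972352897143917
(346, 190) -0.3044111396917294
(348.8, 300) -0.30492837997143063
```

The dark strip at columns 346–348 is the rubber on the end frame: the first picture shows it at the same columns. The lid edge is flush with it, and the 6.3 mm of travel past the catch onto a hard stop agrees.

```bash
python3 -c "
from h import *
print(workorder.job_done())"
```

```text
the job is handed in; nothing more can be done
None
```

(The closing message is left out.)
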